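Stop the polisher, free its sagging gate bolt and hold the guard gate ajar

ROBOT

A 6-joint arm with a two-finger parallel gripper is mounted at the origin on a cart in front of the work surface, level with it; the furniture and walls round the work are solid. World frame = base frame: x ahead of the robot, y to its left, z up, the work surface at z = 0. Lengths are in m, angles in rad, forces in N, time in s.
With the tool pointing down it reaches from about 0.425 to 0.925 m from the base axis. Payload 12.5 kg.
Tool frame: the origin (TCP) lies at the very end of the fingers, on their centre line; the grasp point (between the pads) lies 19 mm behind it; z points along the fingers, y is the line along which they close (so a half turn about z gives the same grasp; the last joint's range is limited). The gripper opens to 85 mm and grips with 20 to 120 N. Pads are 22 mm wide; open, the fingers measure 114 mm over their backs; the gripper's body (76 mm by 85 mm) begins 54 mm behind the grasp point. The pads swing forward as they close: fully open they stand 13 mm farther back than shut.
Start: joints at [-1.415, 0.491, 1.559, -0, 1.092, -0.106], TCP at [0.162, -0.604, 0.196] pointing down, gripper open.
Joint ranges: [-3.1, 3.1], [-0.84, 2.19], [0.05, 2.79], [-1.13, 4.28], [0.06, 2.93], [-2.69, 2.69]. Speed limits (rad/s): [2.22, 2.22, 2.79, 3.14, 3.14, 3.14].

INTERFACE

Orientations are given as a rotation vector (axis times angle).
In Python, from station import arm gives the robot as it stands. The module is installed in compiled form; this text tells all that it offers. Calls block until the motion is done:
- arm.goto(position, orientation): joint-space move of the TCP to a pose.
- arm.movel(position, ori=None, vel=0.15): straight line of the TCP; ori=None keeps the orientation; vel is the mean speed in m/s.
- arm.move_joints(angles): joint-space move.
- arm.gripper_to(opening, f_grip=None): finger opening in m; f_grip is the grip in N (None keeps the last); returns when the fingers have stopped.
- arm.hold(seconds).
- arm.ik(position, orientation): joint angles nearest the present ones, or None.
- arm.sense(): the state.
- arm.capture(name): name is "side" or "top" or "wrist"; returns a dict with "img" (400x640x3 uint8, red, green, blue), "camera_matrix" (3x3 intrinsics, pixels), "origin" and "rotation" of the camera in the world; the wrist camera has in their place "tool_from_camera" (4x4, takes a point from camera to tool coordinates, whose origin is the TCP and whose axes are the flange's). Camera axes: x right, y down, z forward; pixel columns grow to the right and rows downward; lengths in m; the calibration is good to about 2 mm. A picture is of the moment at which its call begins: read the wrist's pose just before it. There is no depth.
A pose or a line that the arm cannot do raises arm.MotionError and nothing moves.
- arm.hand_in(): hands the job in; it is judged then, once.
Trained networks look in a picture, given as the dict that the camera call returned (one of the last four; its "shot" number tells which), for a name from the list of things; names that differ only in an ending like _2 or _b are one class to them, and where a whole thing is asked for, a point or a joint stands for the part that bears it (a point fixed in the world has none). Each returns a list of dicts, best first, with "score" (0 to 1); they miss things now and then, are a little off and sometimes report something else, mostly with a low value. They report only what shows in the picture. A call takes as long as a camera call.
- arm.boxes_of(query, picture): "centre" ([row, column] in pixels, amid what is visible of it).
- arm.spot_point(query, picture): "centre" ([row, column] in pixels: a listed point, or the origin of a listed thing).
The state is a dict: "clock": time; "q": joint angles; "qd": joint speeds; "effort": joint torques, N m; "tcp_pos": TCP position; "orientation": TCP orientation; "wrist_force": force on the tool from outside, world axes, zero at the start; "moment": the same for the moment, N m; "grip_width": finger opening in m; "grasp_force": force on a finger pad.
Only numpy, scipy, OpenCV 4.12 (cv2) and the standard library are available. Lean on these libraries where they do the work, as an engineer would, in place of code of your own. Each camera call takes 0.05 s, during which the arm holds its last target. There are 200 camera calls.

TASK

The polisher's guard has to be opened for a look inside. First turn the dial on the control box until its pointer lines up with the raised stop mark; then take the gate bolt by its upright knob, lift the sagging bolt so that its button head clears the keeper's bent-up lip while you pull it right back out of the keeper. Now swing the sprung gate open about 25 degrees (a hand's width at its free end) and finish while still holding it there by the knob, with the bolt drawn and the dial still on the mark; leave the loose things around alone.

Things in the scene. Friction and masses are not known exactly. Their poses are not given: they have to be found in the camera images.
- guard: Low fixed plywood guard round a motor, open above, 215 x 320 mm, walls 90 mm high. Origin on the worktop below the middle of the closed gate. -x points out of the gate to the robot, +y from keeper post to hinge post. The closed gate, 30 mm thick, lies at x = 0 from y = 0.12 (hinge) to y = -0.12; its top is 100 mm up, with two bolt guides 22 mm wide (x), 139 mm high at y = -0.08 and 0.055.
- keeper_lip (a point): Centre of the notch in the steel keeper's bent-up lip, 114 mm above the worktop (the lip's top), at guard y = -0.13. The sagging bolt's 10 mm rod lies in the notch with its axis at this point; its round 22 mm button head sits 5 mm beyond (-y), between two cheeks 134 mm high that keep it from moving along x.
- bolt_grip (a point): Middle of the gripping length of the bolt's upright dark round knob, 16 mm thick; its top is 20 mm above, the bolt rod's top 31 mm and the gate's top 50 mm below. 155 mm from the hinge axis bolted, 110 mm drawn. The gate's guides stand 45 mm to the -y side and, when drawn, 45 mm to the +y side: put the fingers before and behind the gate, closing along x. Moves with bolt and gate; the gate's axes.
- bolt (a joint): How far the bolt is drawn, m: 0 fully in the keeper, 0.045 fully drawn, grows towards the hinge (gate's +y). Friction about 1 N, no spring. While it sags it strikes the lip after about 5 mm. Its head is out of the keeper from 0.022.
- bolt_lift (a joint): How far the bolt is lifted from where it sags, m: 0 sagging, 0.016 highest. The head passes over the lip above about 0.0085; the bolt weighs about 0.15 kg and sinks back when let go.
- gate (a joint): Gate angle, rad: 0 closed, grows as the free end swings out towards the robot (the guard's -x; clockwise seen from above), stop at 1.2. A spring shuts it with 0.12 N m at 0, growing by 0.15 N m per rad. The bolt blocks it until drawn.
- gate_hinge (a point): Point on the gate's upright hinge axis at the height of the gate's top. Fixed; axes as the guard's.
- control_box: Fixed grey box 120 x 120 mm, top 58 mm above the worktop. Origin under its centre. The stop mark, a dark raised bar 16 mm long and 6 mm wide, lies on the top 44 mm from the centre in the box's -x direction.
- dial_grip (a point): Middle of the dial's bar grip on the dial's upright axis, 30 mm above the box's top. Black bar 46 mm long, 14 mm thick, from 10 to 44 mm above the box, on a 50 mm round skirt. The bar runs along this point's x; the pointer (steel strip on top of the bar's end and steel nose on the skirt) is on the -x side. Axes turn with the dial.
- dial (a joint): Dial angle, rad: 0 when the pointer is at the stop mark, grows counter-clockwise seen from above. Turns from -0.6 to 2.4, stays where it is left (friction 0.04 N m).
- glue_stick: Bystander: loose standing glue stick, 30 mm thick, 95 mm high, origin under its centre.
- spool_a: Bystander: loose standing thread spool, 29 mm thick, 48 mm high, origin under its centre.
- spool_b: Bystander: loose standing thread spool, 29 mm thick, 48 mm high, between control box and drawer chest, origin under its centre.
- squeeze_bottle: Bystander: loose standing squeeze bottle, 42 mm thick, 120 mm high, right of the control box, origin under its centre.
- eraser: Bystander: loose eraser 43 x 17 x 12 mm lying left of the gate's hinge post, origin under its centre.
- tape: Bystander: loose flat tape roll, 90 mm across, 16 mm high, near the front edge, origin under its centre.

How it is judged:
By the outcome, as a careful person would: the job done as asked, in the order asked, and still so for the second after the job is handed in, while the arm keeps its last pose, push and grip.
It also fails if it takes over 51 s, if anything falls off the work surface, if the arm or the gripper's body presses on something with over 40 N, if the wrist force passes 120 N, or if a joint passes its speed limit or range.

## Working session

There is one attempt and no reset: what is moved stays moved. The work goes in short steps, each a Python script; the robot and the scene stay as the last script left them, time stands still between calls to the robot, and variables do not carry over. Pictures are saved under pics/ and viewed, at most 13 in all, crops included, and the job is handed in when it is done.

```bash
mkdir -p pics
cat > h.py <<'E'
from station import arm
import numpy as np, cv2
from scipy.spatial.transform import Rotation as R
def shot(name):
    s=arm.sense(); p=arm.capture(name)
    if name=="wrist":
        T=np.eye(4); T[:3,:3]=R.from_rotvec(s["orientation"]).as_matrix(); T[:3,3]=s["tcp_pos"]
        T=T@np.array(p["tool_from_camera"]); p["o"],p["r"]=T[:3,3],T[:3,:3]
    else: p["o"],p["r"]=np.array(p["origin"]),np.array(p["rotation"])
    return p
def ray(p,c):
    return p["r"]@np.linalg.solve(np.array(p["camera_matrix"]),[c[1],c[0],1.])
def atz(p,c,z):
    d=ray(p,c); return p["o"]+d*(z-p["o"][2])/d[2]
def tri(ps,cs):
    A=np.zeros((3,3));b=np.zeros(3)
    for p,c in zip(ps,cs):
        d=ray(p,c);d/=np.linalg.norm(d);M=np.eye(3)-np.outer(d,d);A+=M;b+=M@p["o"]
    return np.linalg.solve(A,b)
def proj(p,X):
    v=np.array(p["camera_matrix"])@(p["r"].T@(np.array(X)-p["o"])); return v[1]/v[2],v[0]/v[2]
def down(a): # tool z down, tool y at world angle a
    y=np.array([np.cos(a),np.sin(a),0]);z=np.array([0,0,-1.]);return R.from_matrix(np.c_[np.cross(y,z),y,z]).as_rotvec()
def save(p,n): cv2.imwrite("pics/"+n+".png",p["img"][:,:,::-1])
E
python3 - <<'E'
from h import *
Z=dict(guard=0,keeper_lip=.114,bolt_grip=.15,gate_hinge=.1,control_box=0,dial_grip=.088,glue_stick=0,spool_a=0,squeeze_bottle=0,eraser=0,tape=0)
ps={}
for n in("top","side"):
    p=ps[n]=shot(n); save(p,n); print(n,p["o"].round(3))
for q,z in Z.items():
    for n,p in ps.items():
        print(q,n,[(round(d["score"],2),np.round(d["centre"]).tolist(),atz(p,d["centre"],z)[:2].round(3).tolist()) for d in arm.spot_point(q,p)[:2]])
s=arm.sense();print(s["clock"],s["orientation"])
E
```

```text
top [ 0.22  -0.006  1.597]
side [0.364 1.046 0.737]Traceback (most recent call last):
  File "<stdin>", line 8, in <module>
  File "h.py", line 14, in atz
    d=ray(p,c); return p["o"]+d*(z-p["o"][2])/d[2]
                                              ~^^^
IndexError: invalid index to scalar variable.
```

```bash
sed -i 's/np.array(p\["rotation"\])$/R.from_rotvec(p["rotation"]).as_matrix()/' h.py
python3 - <<'E'
from h import *
Z=dict(guard=0,keeper_lip=.114,bolt_grip=.15,gate_hinge=.1,control_box=0,dial_grip=.088,glue_stick=0,spool_a=0,squeeze_bottle=0,eraser=0,tape=0)
ps={}
for n in("top","side"):
    p=ps[n]=shot(n); save(p,n); print(n,p["o"].round(3),p["r"].round(2).tolist(),p["rotation"])
for q,z in Z.items():
    for n,p in ps.items():
        print(q,n,[(round(d["score"],2),np.round(d["centre"]).tolist(),atz(p,d["centre"],z)[:2].round(3).tolist()) for d in arm.spot_point(q,p)[:2]])
s=arm.sense();print(s["clock"],s["orientation"])
E
```

```text
top [ 0.22  -0.006  1.597] [[-0.01, -0.99, 0.16], [-1.0, 0.01, -0.01], [0.01, -0.16, -0.99]] [-2.13623243  2.1520566  -0.18209176]
side [0.364 1.046 0.737] [[-0.99, -0.07, 0.08], [-0.1, 0.49, -0.87], [0.02, -0.87, -0.49]] [-0.15541692  2.68313643 -1.56253964]
guard top [(0.87, [188.0, 279.0], [0.527, 0.117])]
guard side [(0.49, [206.0, 291.0], [0.569, -0.206])]
keeper_lip top [(0.68, [178.0, 316.0], [0.537, -0.008])]
keeper_lip side [(0.64, [205.0, 288.0], [0.546, -0.017])]
bolt_grip top [(0.8, [174.0, 288.0], [0.542, 0.078]), (0.24, [212.0, 444.0], [0.423, -0.393])]
bolt_grip side [(0.51, [212.0, 287.0], [0.534, 0.079])]
gate_hinge top [(0.75, [184.0, 240.0], [0.523, 0.234])]
gate_hinge side [(0.67, [260.0, 280.0], [0.525, 0.241])]
control_box top [(0.92, [204.0, 397.0], [0.473, -0.276])]
control_box side [(0.9, [201.0, 319.0], [0.47, -0.262]), (0.64, [178.0, 327.0], [0.456, -0.458])]
dial_grip top [(0.51, [200.0, 403.0], [0.471, -0.282]), (0.48, [211.0, 445.0], [0.434, -0.414])]
dial_grip side [(0.65, [175.0, 322.0], [0.464, -0.304])]
glue_stick top [(0.54, [239.0, 204.0], [0.359, 0.365])]
glue_stick side [(0.82, [330.0, 338.0], [0.363, 0.363]), (0.42, [198.0, 321.0], [0.463, -0.286])]
spool_a top [(0.7, [177.0, 319.0], [0.564, -0.016]), (0.51, [170.0, 396.0], [0.589, -0.276])]
spool_a side [(0.57, [196.0, 288.0], [0.592, -0.282]), (0.53, [352.0, 301.0], [0.444, 0.439])]
squeeze_bottle top [(0.69, [210.0, 443.0], [0.45, -0.431])]
squeeze_bottle side [(0.72, [257.0, 278.0], [0.56, 0.102]), (0.65, [178.0, 326.0], [0.458, -0.461])]
eraser top [(0.5, [216.0, 215.0], [0.436, 0.328])]
eraser side [(0.7, [312.0, 309.0], [0.44, 0.312]), (0.48, [333.0, 340.0], [0.36, 0.372])]
tape top [(0.69, [239.0, 235.0], [0.358, 0.263])]
tape side [(0.75, [300.0, 340.0], [0.364, 0.261])]
1.35 [3.11460842e+00 4.10029468e-01 4.07676115e-05]
```

View pics/top.png

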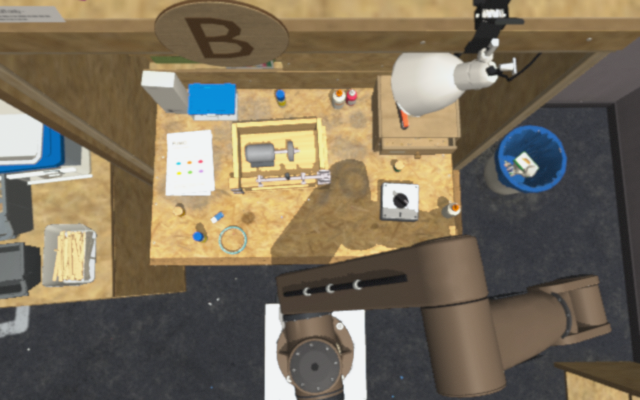

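View pics/side.png

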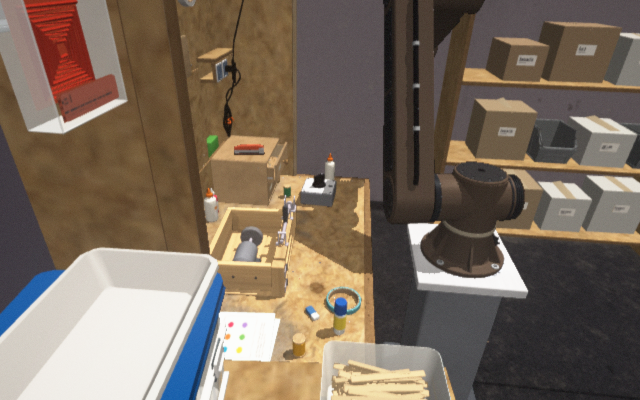

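Run:
```python
from h import *
s=arm.sense();print(R.from_rotvec(s["orientation"]).as_matrix().round(2).tolist(), np.round(arm.capture("wrist")["tool_from_camera"],3).tolist())
# choose a tool yaw with y near world ... print joint 6
for a in np.arange(-3,3.2,.5):
    q=arm.ik([.44,-.28,.30],down(a)); print(round(a,2),None if q is None else np.round(q,2))
o=s["orientation"]
arm.goto([.162,-.604,.3],o)
arm.goto([.44,-.28,.32],down(np.pi/2) if arm.ik([.44,-.28,.32],down(np.pi/2)) is not None else o)
p=shot("wrist");save(p,"w1")
for q,z in dict(dial_grip=.088,control_box=0,squeeze_bottle=0,spool_b=0).items():
    print(q,[(round(d["score"],2),np.round(d["centre"]).tolist(),atz(p,d["centre"],z)[:2].round(4).tolist()) for d in arm.spot_point(q,p)[:3]])
print(arm.sense()["clock"])
```

```text
[[0.97, 0.26, 0.0], [0.26, -0.97, -0.0], [0.0, 0.0, -1.0]] [[0.0, -0.959, -0.283, 0.073], [1.0, 0.0, 0.001, 0.0], [-0.001, -0.283, 0.959, -0.178], [0.0, 0.0, 0.0, 1.0]]
-3.0 [-0.69  0.25  1.66 -0.    1.24  2.31]
-2.5 [-0.69  0.25  1.66 -0.    1.24  1.81]
-2.0 [-0.69  0.25  1.66 -0.    1.24  1.31]
-1.5 [-0.69  0.25  1.66 -0.    1.24  0.81]
-1.0 [-0.69  0.25  1.66 -0.    1.24  0.31]
-0.5 [-0.69  0.25  1.66  0.    1.24 -0.19]
0.0 [-0.69  0.25  1.66 -0.    1.24 -0.69]
0.5 [-0.69  0.25  1.66 -0.    1.24 -1.19]
1.0 [-0.69  0.25  1.66  0.    1.24 -1.69]
1.5 [-0.69  0.25  1.66  0.    1.24 -2.19]
2.0 None
2.5 None
3.0 [-0.69  0.25  1.66 -0.    1.24  2.59]
dial_grip [(0.57, [185.0, 323.0], [0.473, -0.2777])]
control_box [(0.59, [174.0, 324.0], [0.4776, -0.2762])]
squeeze_bottle [(0.9, [154.0, 210.0], [0.4476, -0.4439])]
spool_b [(0.75, [245.0, 320.0], [0.5941, -0.2832])]
4.0167
```

View pics/w1.png

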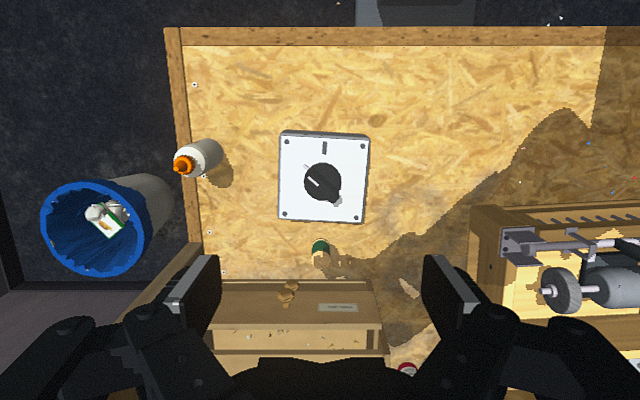

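Run:
```python
from h import *
im=cv2.imread("pics/w1.png")[120:235,265:385]
cv2.imwrite("pics/w1c.png",cv2.resize(im,None,fx=5,fy=5,interpolation=cv2.INTER_CUBIC))
```

```text
(no output)
```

View pics/w1c.png

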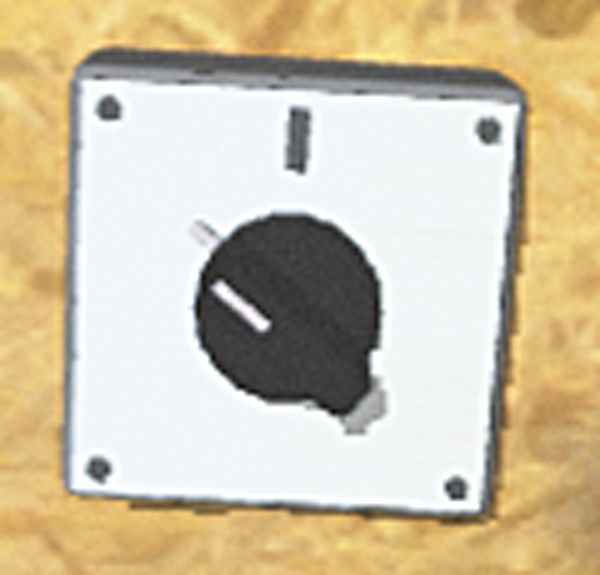

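```bash
cat > dial.py <<'E'
from h import *
import sys
def d(v): return np.arctan2(v[1],v[0])
P=lambda x,y:(120+y/5,265+x/5)
class F(dict):pass
p=arm.capture("wrist"); s=arm.sense()
T=np.eye(4); T[:3,:3]=R.from_rotvec(s["orientation"]).as_matrix(); T[:3,3]=s["tcp_pos"];T=T@np.array(p["tool_from_camera"]); p["o"],p["r"]=T[:3,3],T[:3,:3]
sc=[atz(p,P(*c),.059) for c in((108,108),(488,130),(98,468),(456,488))]
c=np.mean(sc,0)
boxx=d((sc[2]+sc[3]-sc[0]-sc[1]))
m=atz(p,P(298,140),.06)
print("c",c,"boxx",boxx,"mark",m, np.linalg.norm((m-c)[:2]),d(c-m))
a,b=atz(p,P(215,285),.103),atz(p,P(268,328),.103)
n=atz(p,P(203,234),.066)
print("strip",a,b,d(b-a),"centre->strip",d(c-a),"nose",n,d(c-n),np.linalg.norm((n-c)[:2]))
E
python3 dial.py
```

```text
c [ 0.47487064 -0.27866355  0.059     ] boxx -0.05598262784135303 mark [ 0.43128658 -0.27600559  0.06      ] 0.04366503582264617 -0.06090928113842861
strip [ 0.45963574 -0.2960448   0.103     ] [ 0.47017869 -0.28347029  0.103     ] 0.8730526682285674 centre->strip 0.8511094571332092 nose [ 0.45464879 -0.30048266  0.066     ] 0.8233727226042099 0.029748897856259796
```

Run:
```python
from h import *
c=np.array([.4747,-.2785]);a0=.86-np.pi/2;a1=-.058-np.pi/2
arm.gripper_to(.05)
arm.goto([*c,.16],down(a0)); arm.movel([*c,.075],vel=.12)
arm.gripper_to(.0,30); s=arm.sense();print(s["grip_width"],s["grasp_force"],s["wrist_force"].round(1) if hasattr(s["wrist_force"],'round') else s["wrist_force"])
for k in range(1,4):
    arm.movel([*c,.075],down(a0+(a1-a0)*k/3))
s=arm.sense();print(s["moment"],s["wrist_force"],s["clock"],s["q"])
arm.hold(.2)
arm.gripper_to(.05); arm.movel([*c,.16],vel=.15)
arm.goto([.43,-.27,.30],down(np.pi/2-3.1416))
p=shot("wrist");save(p,"w2");print(arm.sense()["clock"])
g=arm.spot_point("dial_grip",p);print([(x["score"],x["centre"]) for x in g], proj(p,[*c,.06]))
r,cc=map(int,proj(p,[*c,.06]));im=p["img"][max(0,r-65):r+65,cc-65:cc+65,::-1]
print(r-65,cc-65)
cv2.imwrite("pics/w2c.png",cv2.resize(im,None,fx=4.5,fy=4.5,interpolation=cv2.INTER_CUBIC))
```

```text
-0.00016831802126207604 0.0 [-0.7 -0.  -0.1]
[ 0.05818949 -0.03818216 -0.0172075 ] [-0.304633   -0.83301562 -0.46196242] 9.275 [-6.50598013e-01  5.41600813e-01  1.86417636e+00  1.74239508e-06
  7.35734532e-01  9.73127603e-01]
11.4167
[(0.61, [123.0, 328.9]), (0.4, [69.0, 31.1])] (np.float64(121.72563152992386), np.float64(328.15782826442125))
56 263
```

View pics/w2c.png

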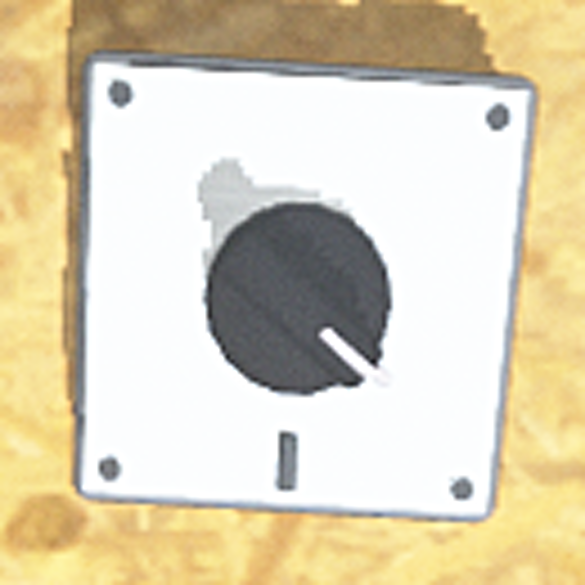

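Run:
```python
from h import *
c=np.array([.4747,-.2785]);a0=.86-np.pi/2
arm.goto([*c,.14],down(a0)); arm.movel([*c,.075],vel=.12)
s=arm.sense();print(s["tcp_pos"],s["grip_width"],R.from_rotvec(s["orientation"]).as_matrix().round(2).tolist(),s["wrist_force"])
p=shot("wrist");save(p,"w3")
r,cc=proj(p,[*c,.102]);print(r,cc,s["clock"])
```

```text
[ 0.47505812 -0.27882888  0.07581287] 0.04982973500018635 [[0.65, 0.76, 0.0], [0.76, -0.65, -0.0], [0.0, 0.0, -1.0]] [-0.07203407  0.28599883 -0.3047019 ]
252.42225148867502 318.333795883825 12.9583
```

View pics/w3.png

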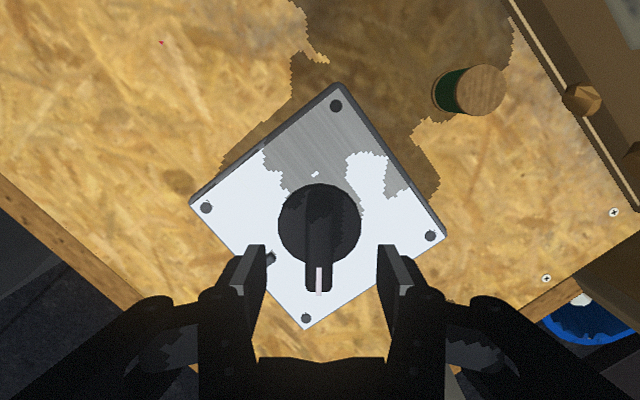

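Run:
```python
from h import *
p=shot("wrist");T=np.array(p["tool_from_camera"]);print(np.array(p["camera_matrix"])[0,0],T.round(3).tolist())
K=np.array(p["camera_matrix"]);Ti=np.linalg.inv(T)
for z in(0,-.01,-.019,-.03,-.04):
  for x in(-.011,.011):
    print(z,x,[ (lambda v:(v[:2]/v[2])[::-1].round())(K@(Ti@[x,y,z,1])[:3]).tolist() for y in(-.025,.025)])
for zz in(.066,.102):print(zz,proj(p,[.4747,-.2785,zz]))
```

```text
340.0196838470073 [[0.0, -0.959, -0.283, 0.073], [1.0, 0.0, 0.001, 0.001], [-0.0, -0.283, 0.959, -0.178], [0.0, 0.0, 0.0, 1.0]]
0 -0.011 [[250.0, 276.0], [250.0, 363.0]]
0 0.011 [[214.0, 274.0], [214.0, 365.0]]
-0.01 -0.011 [[258.0, 273.0], [258.0, 366.0]]
-0.01 0.011 [[220.0, 272.0], [220.0, 367.0]]
-0.019 -0.011 [[266.0, 271.0], [266.0, 368.0]]
-0.019 0.011 [[226.0, 269.0], [226.0, 369.0]]
-0.03 -0.011 [[277.0, 268.0], [277.0, 371.0]]
-0.03 0.011 [[235.0, 266.0], [235.0, 373.0]]
-0.04 -0.011 [[288.0, 265.0], [288.0, 374.0]]
-0.04 0.011 [[243.0, 262.0], [243.0, 376.0]]
0.066 (np.float64(225.6227146947246), np.float64(318.59630743344525))
0.102 (np.float64(252.29846017123316), np.float64(318.2329040954367))
```

Run:
```python
from h import *
c=np.array([.4747,-.2785])
for z in(.066,.058,.051,.045):
    arm.movel([*c,z],vel=.08); s=arm.sense(); f=np.array(s["wrist_force"]);print(z,s["tcp_pos"][2],f.round(1),s["clock"])
    if np.linalg.norm(f)>4: arm.movel([*c,z+.008]);break
p=shot("wrist");save(p,"w4")
arm.gripper_to(0,30);s=arm.sense();print(s["grip_width"],s["grasp_force"],s["wrist_force"],s["clock"])
```

```text
0.066 0.06594944766410481 [-0.4 -0.1 -0.4] 13.3167
0.058 0.05767673174095218 [ 0.7 -0.8  0.1] 13.5667
0.051 0.05058445560316393 [-0.1 -0.7 -0.1] 13.8167
0.045 0.04465008188648949 [ 0.  -0.9 -0.3] 14.0667
0.01368795494308984 31.120854914188385 [-3.32783166  1.67215938  5.66436152] 14.525
```

Run:
```python
from h import *
c=np.array([.4747,-.2785]);a0=.86-np.pi/2;a1=-.058-np.pi/2
for k in range(1,3):
    arm.movel([*c,.045],down(a0+(a1-a0)*k/2)); print(arm.sense()["clock"])
s=arm.sense();print(s["moment"],s["wrist_force"],s["grip_width"],np.array(s["q"])[5])
arm.gripper_to(.045); arm.movel([*c,.12],vel=.15)
arm.goto([.43,-.27,.25],down(-np.pi/2))
p=shot("wrist");save(p,"w5");print(arm.sense()["clock"])
r,cc=map(int,proj(p,[*c,.06]));r0,c0=max(0,r-75),cc-75;im=p["img"][r0:r+75,cc-75:cc+75,::-1]
print(r0,c0)
cv2.imwrite("pics/w5c.png",cv2.resize(im,None,fx=4,fy=4,interpolation=cv2.INTER_CUBIC))
```

```text
15.1333
15.7417
[-0.68062021  0.75382855 -0.01518236] [-3.98408036 -3.52122733  4.4985148 ] 0.013251138455854076 0.9754312316299463
17.4583
50 254
```

View pics/w5c.png

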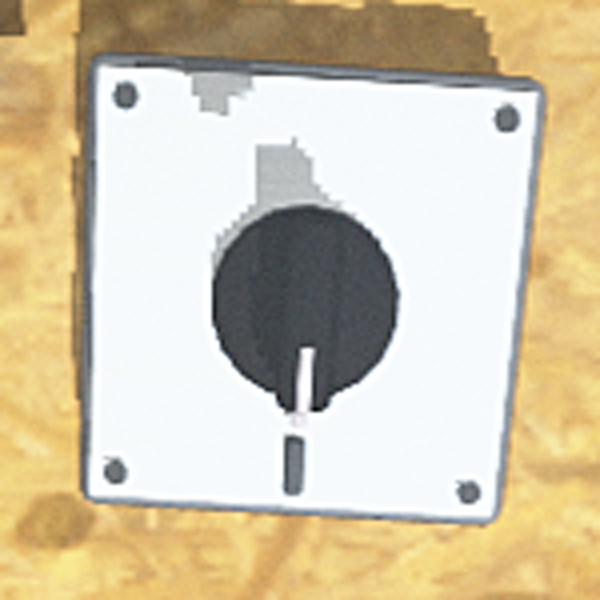

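Run:
```python
from h import *
p=shot("wrist")
P=lambda x,y:(50+y/4,254+x/4)
d=lambda v:np.arctan2(v[1],v[0])
a,b=atz(p,P(303,408),.103),atz(p,P(307,350),.103);n=atz(p,P(299,422),.066);m=atz(p,P(293,465),.06)
sc=[atz(p,P(*c),.059) for c in((125,95),(507,119),(115,471),(468,491))];c=np.mean(sc,0)
print("strip",d(b-a),d(c-a),"nose",d(c-n),"mark",d(c-m),c,"boxx",d(sc[0]+sc[1]-sc[2]-sc[3]))
ps=[];gs={}
for pos in([.50,.0,.32],[.535,.085,.29]):
    arm.goto(pos,down(.07)); p=shot("wrist");ps.append(p)
    for q,z in dict(bolt_grip=.15,keeper_lip=.114,gate_hinge=.1).items():
        g=arm.spot_point(q,p);print(q,[(round(x["score"],2),np.round(x["centre"]).tolist(),atz(p,x["centre"],z)[:2].round(4).tolist()) for x in g[:2]])
        if g: gs.setdefault(q,[]).append((p,g[0]["centre"]))
for q,l in gs.items():
    if len(l)>1: print(q,tri(*zip(*l)))
save(p,"w6");print(arm.sense()["clock"])
```

```text
strip -0.06118346146542124 -0.049811362817915636 nose -0.0380518556635409 mark -0.05942844618477359 [ 0.47416667 -0.27917173  0.059     ] boxx -0.05926876870556613
bolt_grip [(0.74, [90.0, 365.0], [0.5378, 0.0812])]
keeper_lip [(0.68, [181.0, 359.0], [0.5463, -0.0182])]
gate_hinge []
bolt_grip [(0.94, [184.0, 319.0], [0.5347, 0.0775])]
keeper_lip [(0.87, [260.0, 321.0], [0.5437, -0.021])]
gate_hinge [(0.64, [15.0, 325.0], [0.5294, 0.2336])]
bolt_grip [0.53527813 0.08100042 0.16524664]
keeper_lip [ 0.54398166 -0.01506798  0.12638319]
19.4917
```

View pics/w6.png

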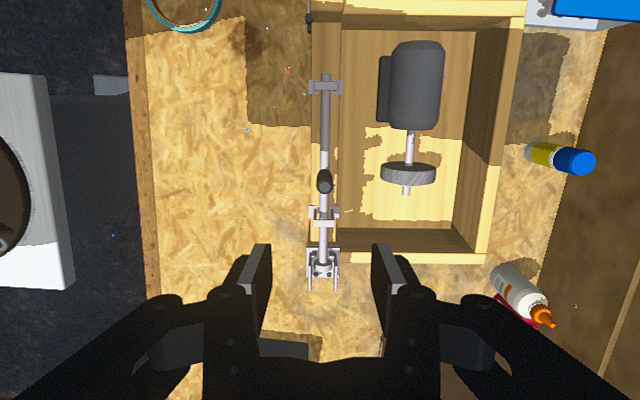

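Run:
```python
from h import *
k=np.array([.5352,.0785]);yaw=.056
arm.movel([*k,.18],down(yaw),vel=.2)
p=shot("wrist");g=arm.spot_point("bolt_grip",p)
print([(round(x["score"],2),np.round(x["centre"]).tolist(),atz(p,x["centre"],.15)[:2].round(4).tolist()) for x in g[:2]])
for z in(.14,.124,.11):
    arm.movel([*k,z],vel=.1);s=arm.sense();f=np.array(s["wrist_force"]);print(z,f.round(1),s["clock"])
    if np.linalg.norm(f)>5: break
save(shot("wrist"),"w7")
```

```text
[(0.6, [213.0, 321.0], [0.537, 0.078])]
0.14 [-0.8  0.4  0.3] 20.8417
0.124 [-0.3 -0.1  0.5] 21.15
0.11 [ 0.4 -0.3  0.3] 21.4417
```

View pics/w7.png

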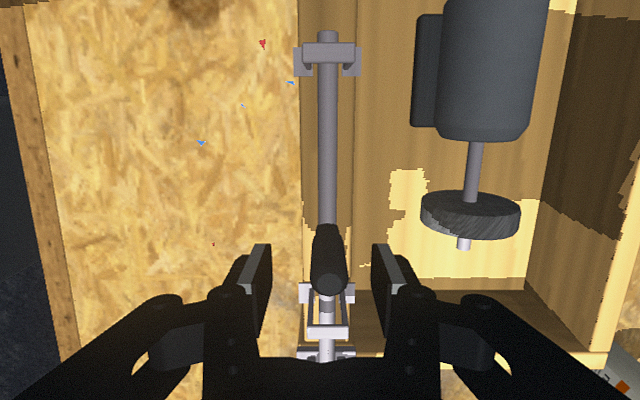

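Run:
```python
from h import *
k=np.array([.5375,.0785]);yaw=.056
arm.movel([*k,.108],vel=.1)
arm.gripper_to(0,50);s=arm.sense();print(s["grip_width"],s["grasp_force"],np.round(s["wrist_force"],1),s["clock"])
if s["grip_width"]>.01:
    arm.movel([*k,.1205],vel=.06);s=arm.sense();print(s["tcp_pos"],s["grip_width"],np.round(s["wrist_force"],1),s["clock"])
    u=np.array([-np.sin(yaw),np.cos(yaw)])
    for d in(.006,.014,.024,.034,.043):
        arm.movel([*(k+d*u),.1205],vel=.06);s=arm.sense();f=np.array(s["wrist_force"]);print(d,s["tcp_pos"],s["grip_width"],f.round(1),s["clock"])
        if np.linalg.norm(f)>18: break
    save(shot("wrist"),"w8")
```

```text
0.01436557505859975 48.950595553033054 [0.9 1.2 2.5] 22.125
[0.53766172 0.07849186 0.12094575] 0.01417321784791272 [ 1.7 -0.3 -0.4] 22.4833
0.006 [0.53704095 0.08497067 0.12030868] 0.014183329139926232 [ 1.4  1.  -2.1] 22.7333
0.014 [0.53663803 0.09298842 0.12039979] 0.014081422086783398 [ 0.8  1.  -1.6] 23.0167
0.024 [0.536122   0.10295779 0.12049205] 0.014202521579005135 [ 1.7  1.2 -1.4] 23.3333
0.034 [0.535599   0.11293794 0.12052459] 0.013973728557094224 [ 1.3  1.5 -2. ] 23.65
0.043 [0.53510594 0.12144996 0.1204756 ] 0.01425590847757583 [ 1.2 -3.3 -1.5] 23.95
```

View pics/w8.png

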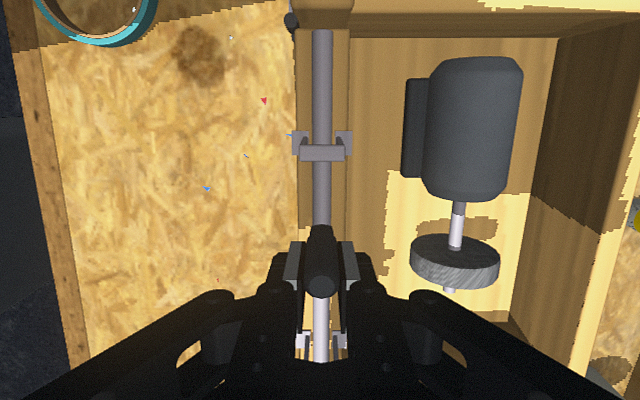

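```bash
cat > swing.py <<'E'
from h import *
yaw=.056;s=arm.sense();t=np.array(s["tcp_pos"]);t0=np.array([.5351,.1214]);r=.1115
H=t0+r*np.array([-np.sin(yaw),np.cos(yaw)])
for th in(.09,.18,.27,.36,.44):
    b=yaw-th;pt=H-r*np.array([-np.sin(b),np.cos(b)])
    arm.movel([*pt,.1205],down(b),vel=.04);s=arm.sense();f=np.array(s["wrist_force"])
    print(th,pt.round(4),np.round(s["tcp_pos"],4),f.round(1),round(s["grip_width"],4),s["clock"])
    if np.linalg.norm(f)>25: break
p=shot("wrist");save(p,"w9");save(shot("top"),"t9")
E
python3 swing.py
```

```text
0.09 [0.5251 0.1213] [0.5253 0.1214 0.1206] [ 1.1 -1.2 -1.2] 0.0142 24.4
0.18 [0.5151 0.1221] [0.5154 0.1221 0.1206] [ 1.2  0.4 -1.6] 0.0142 24.8
0.27 [0.5052 0.1238] [0.5056 0.1238 0.1206] [ 0.5 -1.7 -1.3] 0.014 25.2
0.36 [0.4955 0.1263] [0.4959 0.1263 0.1206] [ 1.9 -0.8 -0. ] 0.0143 25.6
0.44 [0.4871 0.1293] [0.4874 0.1292 0.1205] [ 1.9 -0.5 -1.2] 0.0143 25.975
```

View pics/w9.png

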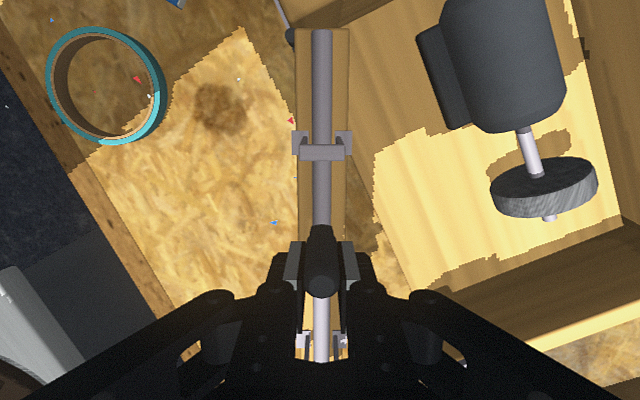

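The gate turned with the tool: it stays parallel to the picture's columns near column 322, while the guard behind it is rotated about 25°. The knob is still in the pads at about (270, 320).

```bash
python3 -c "
from h import *
arm.hold(.3);s=arm.sense();print(np.round(s['wrist_force'],1),s['grip_width'],s['clock']);print(arm.hand_in())"
```

```text
[ 1.4  0.4 -0.4] 0.014225326952554141 26.375
the job is handed in; nothing more can be done
None
```

The job is handed in at 26.4 s: I turned the dial to the mark, then lifted and fully drew the bolt, and the gate is held open about 25° by the knob; no result came back from the judging.

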